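Flip the stock tags to match the refilled ferrule bins

ROBOT

A 6-joint arm with a two-finger parallel gripper is mounted at the origin on the work surface. World frame = base frame: x ahead of the robot, y to its left, z up, the work surface at z = 0. Lengths are in m, angles in rad, forces in N, time in s.
With the tool pointing down it reaches from about 0.35 to 0.975 m from the base axis. Payload 7.1 kg.
Tool frame: the origin (TCP) lies midway between the tips of the shut fingers; the grasp point (between the pads) lies 19 mm behind it; x points along the fingers, y is the direction in which the jaws open and shut, and the axes are right-handed (so a half turn about x gives the same grasp; the last joint's range is limited). The gripper opens to 88 mm and grips with 3 to 60 N. Pads are 20 mm wide; open, the fingers measure 115 mm over their backs; the gripper's body (75 mm by 178 mm) begins 61 mm behind the grasp point.
Start: joints at [1.211, 0.423, 1.63, -0, 1.089, -0.019], TCP at [0.209, 0.589, 0.223] pointing down, gripper open.
Joint ranges: [-3, 3], [-0.9, 2.11], [0.09, 2.58], [-1.31, 4.45], [0.11, 2.69], [-2.54, 2.54]. Speed limits (rad/s): [2.39, 2.39, 3.01, 3.14, 3.14, 3.14].

INTERFACE

Orientations are given as a 3x3 rotation matrix whose columns are the frame's x, y, z axes.
In Python, from plant import ctrl gives the robot as it stands. The module is installed in compiled form; this text tells all that it offers.
- The arm moves only by the tool arm_command, never from a script. Its argument "series" is a list that holds one entry, the list of rows, each a list of 5 numbers: the shift along the world's x, y, z in cm, then the turn about the world's z in rad, then the opening, from -1 (shut) to 1 (fully open). A call has exactly 10 rows; each row shifts and turns the commanded pose from where the row before left it; what a row does not reach is not made up. A row lasts 1/12 s, in which the tool goes at most 41.7 mm and 7.16 degrees, less where a joint would pass 70% of its speed; a pose out of reach is approached as far as the arm can. A call is refused whole if a number of a shift passes 4.17 or a number of a turn 0.125, either way. A call with a gripper value outside its range is refused whole. The fingers move at their own pace and stop on an object; "squeeze" is the grip in N (left out, the last holds). Time passes only in rows, so rows that do not move let the fingers close, or fill a call up. It gives the time, the measured TCP pose, the force and the opening at its end, in the units of the state.
- ctrl.get_state(): the state, without advancing time (a new reading comes with each control period).
- ctrl.camera(name): name is "scene" or "top" or "wrist"; returns the picture (420x560x3 uint8, red, green, blue); there is no depth.
- ctrl.camera_model(name): a dict with "fx", "fy", "cx", "cy" (pixels), "distortion" ([k1, k2, p1, p2, k3] as OpenCV has them; the pictures are not rectified), "xyz" and "orientation" of the camera in the world. Camera axes: x right, y up, looking along -z (the intrinsics and any distortion apply to the point x, -y, -z); pixel columns grow to the right and rows downward; lengths in m; the calibration is good to about 2 mm. A picture is of the moment at which its call begins: read the wrist's pose just before it. camera_model takes no time and is no camera call; for the wrist camera it gives the pose at the moment of the call.
- ctrl.sign_off(): hands the job in, once; it reports no verdict.
Trained networks look in the newest picture that a camera, given by its name, has taken for a name from the list of things; names that differ only in an ending like _2 or _b are one class to them, and where a whole thing is asked for, a point or a joint stands for the part that bears it (a point fixed in the world has none). Each returns a list of dicts, best first, with "confidence" (0 to 1); they miss things now and then, are a little off and sometimes report something else, mostly with a low value. They report only what shows in the picture. A call takes as long as a camera call. They do not tell look-alikes from the thing itself.
- ctrl.spot_in(target, camera): "bbox" ([left, top, right, bottom] in pixels, round what is visible of it).
- ctrl.masks_of(target, camera): "pixels" (420x560 bool, what is visible of it) and "bbox" ([left, top, right, bottom] in pixels, round what is visible of it).
- ctrl.tip_of(target, camera): "centre" ([column, row] in pixels: a listed point, or the origin of a listed thing).
The state is a dict: "time_s": time; "joints": joint angles; "dq": joint speeds; "joint_torque": joint torques, N m; "tcp_pos": TCP position; "orientation": TCP orientation; "wrist_force": force on the tool from outside, world axes, zero at the start; "ft_torque": the same for the moment, N m; "width": opening from 0.0 (shut) to 1.0 (fully open).
Only numpy, scipy, OpenCV 4.12 (cv2) and the standard library are available. Lean on these libraries where they do the work, as an engineer would, in place of code of your own. Each camera call takes 0.05 s, during which the arm holds its last target.

TASK

The ferrule bins on the rack have just been refilled: with a fingertip, push over the hinged tags so that the tag in front of every full bin lies tipped over with its green face up and the tag of the bin that is not full lies with its red face up. Leave tags all the way over against their stops, do not shift or lift the bins, and do not disturb the mouthpiece, the oil bottle and the brass bell on the bench.

Things in the scene. Friction and masses are not known exactly. Their poses are not given: they have to be found in the camera images.
- rack: fixed plywood stock rack, base 230 x 430 mm, 12 mm thick, spanning x -125 to +105 mm; an upright rail (12 mm thick, top 68 mm above the bench) at x = -85 mm on its robot side carries four tags, with four bins in a row behind it. Origin at bench height; x points from the tags across to the bins (away from the robot), y along the row, z up
- bin_full_a: blue open bin, 110 (x) x 90 (y) x 55 mm high, loose, FULL: heaped to the brim with brass ferrules (short tubes), highest piece 57 mm above the bin's underside. Origin at the centre of its underside, 12 mm above the bench, x axis like the rack's. The bins stand 105 mm apart, in shuffled order
- bin_full_b: blue open bin, 110 (x) x 90 (y) x 55 mm high, loose, FULL: heaped to the brim with brass ferrules (short tubes), highest piece 57 mm above the bin's underside. Origin at the centre of its underside, 12 mm above the bench, x axis like the rack's. The bins stand 105 mm apart, in shuffled order
- bin_full_c: blue open bin, 110 (x) x 90 (y) x 55 mm high, loose, FULL: heaped to the brim with brass ferrules (short tubes), highest piece 57 mm above the bin's underside. Origin at the centre of its underside, 12 mm above the bench, x axis like the rack's. The bins stand 105 mm apart, in shuffled order
- bin_low: the same blue bin but NOT full: only three ferrules lie on its floor. Origin at the centre of its underside, axes like the rack's
- tag_a (a joint): flip tag a: plate 50 mm wide along the row, 4 mm thick, green on one face, red on the other, with a free-turning white roller (10 mm thick) as its free edge, its axis 55 mm from the hinge axis. 0 = upright; +1.13 rad (stop) = tipped over towards its bin, green face up; -1.13 rad (stop) = tipped towards the robot, red face up. At a stop the roller axis is 50 mm beside and 23 mm above the hinge axis. Weighs 37 g
- hinge_a (a point): middle of the hinge axis of tag a, 75 mm above the bench on top of the rail; x axis points square across to its bin, y runs along the hinge. Nothing fixed rises over 4 mm above the axis. About 20 degrees past upright it falls over by itself and stays. A fingertip set down beside a tipped tag's roller, 12 mm above hinge height, and pushed level across the hinge line rolls it up and over
- place_a (a point): the place of the bin that tag a belongs to: 125 mm from the hinge along its x axis, where that bin's origin stands
- tag_b (a joint): flip tag b: plate 50 mm wide along the row, 4 mm thick, green on one face, red on the other, with a free-turning white roller (10 mm thick) as its free edge, its axis 55 mm from the hinge axis. 0 = upright; +1.13 rad (stop) = tipped over towards its bin, green face up; -1.13 rad (stop) = tipped towards the robot, red face up. At a stop the roller axis is 50 mm beside and 23 mm above the hinge axis. Weighs 37 g
- hinge_b (a point): middle of the hinge axis of tag b, 75 mm above the bench on top of the rail; x axis points square across to its bin, y runs along the hinge. Nothing fixed rises over 4 mm above the axis. About 20 degrees past upright it falls over by itself and stays. A fingertip set down beside a tipped tag's roller, 12 mm above hinge height, and pushed level across the hinge line rolls it up and over
- place_b (a point): the place of the bin that tag b belongs to: 125 mm from the hinge along its x axis, where that bin's origin stands
- tag_c (a joint): flip tag c: plate 50 mm wide along the row, 4 mm thick, green on one face, red on the other, with a free-turning white roller (10 mm thick) as its free edge, its axis 55 mm from the hinge axis. 0 = upright; +1.13 rad (stop) = tipped over towards its bin, green face up; -1.13 rad (stop) = tipped towards the robot, red face up. At a stop the roller axis is 50 mm beside and 23 mm above the hinge axis. Weighs 37 g
- hinge_c (a point): middle of the hinge axis of tag c, 75 mm above the bench on top of the rail; x axis points square across to its bin, y runs along the hinge. Nothing fixed rises over 4 mm above the axis. About 20 degrees past upright it falls over by itself and stays. A fingertip set down beside a tipped tag's roller, 12 mm above hinge height, and pushed level across the hinge line rolls it up and over
- place_c (a point): the place of the bin that tag c belongs to: 125 mm from the hinge along its x axis, where that bin's origin stands
- tag_d (a joint): flip tag d: plate 50 mm wide along the row, 4 mm thick, green on one face, red on the other, with a free-turning white roller (10 mm thick) as its free edge, its axis 55 mm from the hinge axis. 0 = upright; +1.13 rad (stop) = tipped over towards its bin, green face up; -1.13 rad (stop) = tipped towards the robot, red face up. At a stop the roller axis is 50 mm beside and 23 mm above the hinge axis. Weighs 37 g
- hinge_d (a point): middle of the hinge axis of tag d, 75 mm above the bench on top of the rail; x axis points square across to its bin, y runs along the hinge. Nothing fixed rises over 4 mm above the axis. About 20 degrees past upright it falls over by itself and stays. A fingertip set down beside a tipped tag's roller, 12 mm above hinge height, and pushed level across the hinge line rolls it up and over
- place_d (a point): the place of the bin that tag d belongs to: 125 mm from the hinge along its x axis, where that bin's origin stands
- mouthpiece: bystander: brass mouthpiece standing on its cup, 27 mm across, 62 mm high, on the bench between robot and rack; origin at the centre of its underside
- oil_bottle: bystander: small amber oil bottle, 36 mm across, 85 mm high, on the bench at the -y end of the rack; origin at the centre of its underside
- bell: bystander: small brass bell flare standing mouth down, 90 mm across at the foot, 85 mm high, on the bench at the +y end of the rack; origin at the centre of its underside
Not all that is in view belongs to the job. Leave any orange, pink or turquoise look-alike of the bin_low alone.

How it is judged:
By the outcome, as a careful person would: the job done as asked, in the order asked, and still so for the second after the job is handed in, with the robot touching nothing.
It also fails if it takes over 61 s, if anything falls off the work surface, if the arm or the gripper's body presses on something with over 40 N, if the wrist force passes 120 N, or if a joint passes its speed limit or range.

## Working session

There is one attempt and no reset: what is moved stays moved. The work goes in short steps, Python scripts to look and compute and a tool call to move; the robot and the scene stay as the last step left them, time stands still between calls to the robot, and variables do not carry over. Pictures are saved under pics/ and viewed, and the job is handed in when it is done.

Besides the shell and the picture viewer there is one more tool, called after "Emit:" as name(argument=value, ...) on one line, values as JSON. arm_command: Moves the arm, as the interface text tells. Its arguments: {"type":"object","properties":{"series":{"type":"array","items":{"type":"array","items":{"type":"array","items":{"type":"number"}}}},"squeeze":{"type":"number"}},"required":["series"]}

```bash
mkdir -p pics
python3 - <<'E'
from plant import ctrl
import cv2
for n in ["scene","top","wrist"]:
    im=ctrl.camera(n); cv2.imwrite(f"pics/{n}0.png",im[:,:,::-1])
    m=ctrl.camera_model(n); print(n,m)
print(ctrl.get_state())
E
```

```text
scene {'fx': 468.37068374430254, 'fy': 468.37068374430254, 'cx': 280.1875284243381, 'cy': 209.26836159333442, 'distortion': array([-0.02238797,  0.        ,  0.        ,  0.        ,  0.        ]), 'xyz': array([ 1.27562571, -0.05906855,  0.93834993]), 'orientation': array([[-0.00842797, -0.79533545,  0.60611096],
       [ 0.99996244, -0.00547869,  0.00671536],
       [-0.00202027,  0.60614479,  0.79535175]])}
top {'fx': 409.1719824623686, 'fy': 409.1719824623686, 'cx': 290.57015767486433, 'cy': 211.96544169197642, 'distortion': array([-0.04534835,  0.        ,  0.        ,  0.        ,  0.        ]), 'xyz': array([ 0.38694747, -0.06430378,  1.22954205]), 'orientation': array([[-0.0254956 ,  0.98061057, -0.19430104],
       [-0.99944722, -0.02915201, -0.01598171],
       [-0.0213361 ,  0.19378617,  0.98081175]])}
wrist {'fx': 353.589877946161, 'fy': 353.589877946161, 'cx': 275.3796502217556, 'cy': 211.58683236529143, 'distortion': array([-0.01824947,  0.        ,  0.        ,  0.        ,  0.        ]), 'xyz': array([0.12992661, 0.61665221, 0.38396019]), 'orientation': array([[ 3.343
[... 275 characters left out ...]
   1.08862488e+00, -1.89860433e-02]), 'dq': array([-6.45949490e-05, -2.16463326e-03, -1.93006380e-03,  8.73296900e-05,
        4.42332693e-04, -3.34061917e-04]), 'joint_torque': array([ 3.19681312e-04, -5.44984818e+01, -2.73920989e+01,  6.44043437e-02,
        2.04138318e-02, -7.62920990e-05]), 'tcp_pos': array([0.20874614, 0.58865915, 0.22208093]), 'orientation': array([[-3.91460523e-04,  3.34254044e-01,  9.42482934e-01],
       [-1.13126838e-03,  9.42482255e-01, -3.34254273e-01],
       [-9.99999283e-01, -1.19704849e-03,  9.18643313e-06]]), 'wrist_force': array([-0.04001073, -0.07234118, -0.2832351 ]), 'ft_torque': array([-0.0422691 ,  0.02791056,  0.03977077]), 'width': 1.001117845346359}
```

View pics/scene0.png

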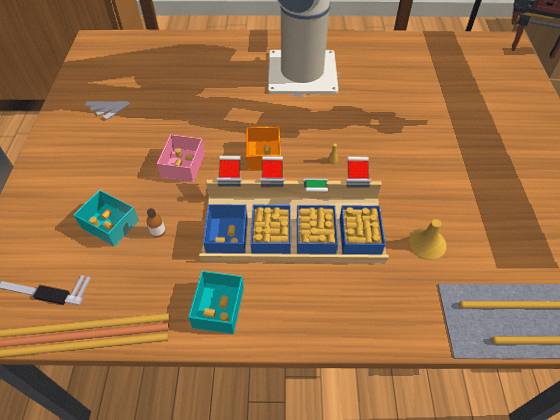

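View pics/top0.png

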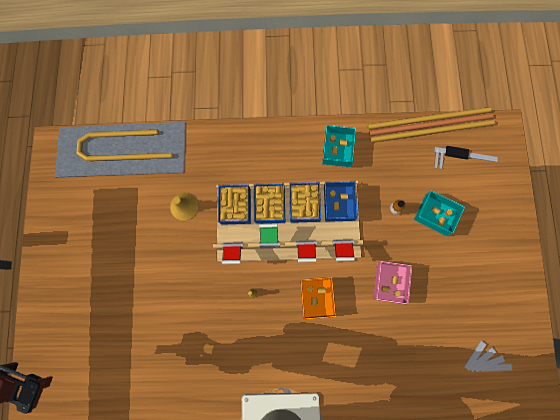

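```bash
cat > h.py <<'E'
from plant import ctrl
import numpy as np, cv2
def ray(n,px):
    m=ctrl.camera_model(n); K=np.array([[m['fx'],0,m['cx']],[0,m['fy'],m['cy']],[0,0,1]])
    u=cv2.undistortPoints(np.array([[px]],float),K,m['distortion'])[0,0]
    return m['xyz'], m['orientation']@np.array([u[0],-u[1],-1.])
def at_z(n,px,z):
    o,d=ray(n,px); return o+d*(z-o[2])/d[2]
def proj(n,p):
    m=ctrl.camera_model(n); K=np.array([[m['fx'],0,m['cx']],[0,m['fy'],m['cy']],[0,0,1]])
    q=m['orientation'].T@(np.asarray(p,float)-m['xyz']); q=np.array([q[0],-q[1],-q[2]])
    return cv2.projectPoints(q.reshape(1,1,3),np.zeros(3),np.zeros(3),K,m['distortion'])[0].ravel()
E
python3 - <<'E'
from h import *
for cam in ["top","scene"]:
  for t,z in [("hinge_a",.075),("place_a",.012),("bin_full_a",.012),("bin_low",.012),("rack",0),("mouthpiece",0),("oil_bottle",0),("bell",0)]:
    for r in ctrl.tip_of(t,cam):
        print(cam,t,round(r['confidence'],2),np.round(r['centre'],1),np.round(at_z(cam,r['centre'],z),4))
E
```

```text
top hinge_a 0.91 [304.5 241.2] [ 0.53   -0.0828  0.075 ]
top hinge_a 0.7 [345.1 242.5] [ 0.523  -0.1975  0.075 ]
top hinge_a 0.56 [288.1 219.4] [ 0.5942 -0.0379  0.075 ]
top bin_full_a 0.67 [305.5 204.9] [ 0.6487 -0.0904  0.012 ]
top bin_full_a 0.58 [271.8 203.7] [0.6555 0.0121 0.012 ]
top bin_full_a 0.57 [237.  205.8] [0.6522 0.1186 0.012 ]
top bin_low 0.91 [316.  298.1] [ 0.3701 -0.1121  0.012 ]
top bin_low 0.87 [337.6 148.8] [ 0.825  -0.1966  0.012 ]
top bin_low 0.75 [389.  285.4] [ 0.4006 -0.3269  0.012 ]
top bin_low 0.73 [436.1 215.1] [ 0.6054 -0.4841  0.012 ]
top rack 0.71 [274.1 206.2] [0.6501 0.0059 0.    ]
top mouthpiece 0.4 [252.6 293.6] [0.3877 0.0744 0.    ]
top mouthpiece 0.34 [288.2 214.9] [ 0.6216 -0.0368  0.    ]
top oil_bottle 0.54 [392.3 205.1] [ 0.6427 -0.3567  0.    ]
top bell 0.82 [185.4 206.9] [0.6562 0.2811 0.    ]
scene hinge_a 0.86 [275.2 179.3] [ 0.526  -0.0793  0.075 ]
scene hinge_a 0.83 [313.9 180.6] [0.5295 0.0149 0.075 ]
scene hinge_a 0.8 [358.4 178.1] [0.5207 0.1238 0.075 ]
scene hinge_a 0.68 [232.1 179.7] [ 0.5279 -0.1843  0.075 ]
scene bin_full_a 0.7 [355.2 232.7] [0.639  0.1134 0.012 ]
scene bin_full_a 0.67 [312.4 237.3] [0.653  0.0104 0.012 ]
scene bin_full_a 0.66 [270.7 238.8] [ 0.6579 -0.0887  0.012 ]
scene bin_low 0.86 [184.  163.4] [ 0.4162 -0.3271  0.012 ]
scene bin_low 0.73 [222.  307.9] [ 0.8366 -0.1895  0.012 ]
scene bin_low 0.73 [110.2 223.2] [ 0.6153 -0.4814  0.012 ]
scene bin_low 0.72 [227.6 234.4] [ 0.6461 -0.192   0.012 ]
scene bin_low 0.68 [263.  158.1] [ 0.3954 -0.115   0.012 ]
scene rack 0.59 [294.2 227. ] [ 0.6149 -0.0322  0.    ]
scene mouthpiece 0.44 [331.4 162.1] [0.3977 0.0714 0.    ]
scene oil_bottle 0.77 [158.2 234.1] [ 0.6383 -0.3623  0.    ]
scene bell 0.62 [428.8 243.9] [ 0.6621  0.2888 -0.    ]
```

The scene camera shows the rack with the low bin at (225,230), and full bins at (270,230), (316,230) and (362,230). The tags run red (230,170), red (272,168), green (316,184), red (358,168). Candidates for bin_low are the blue bin in the rack (225,230) and the look-alikes: orange (263,148), pink (181,157), and turquoise (105,217) and (217,302). I choose the blue one in the rack. Next is a close crop to check that and the tag states.

Run:
```python
from h import *
a=cv2.imread("pics/scene0.png")[140:265,195:395]; cv2.imwrite("pics/c1.png",cv2.resize(a,None,fx=4,fy=4,interpolation=cv2.INTER_CUBIC))
b=cv2.imread("pics/top0.png")[175:270,205:370]; cv2.imwrite("pics/c2.png",cv2.resize(b,None,fx=4.8,fy=4.8,interpolation=cv2.INTER_CUBIC))
```

```text
(no output)
```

View pics/c1.png

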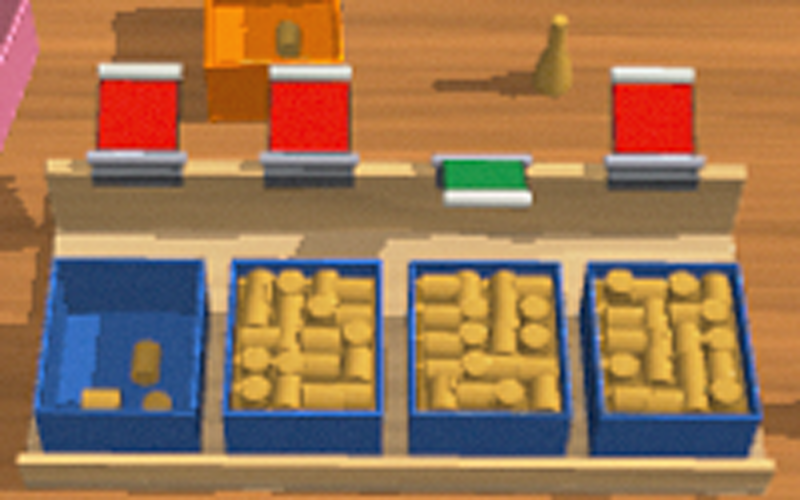

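View pics/c2.png

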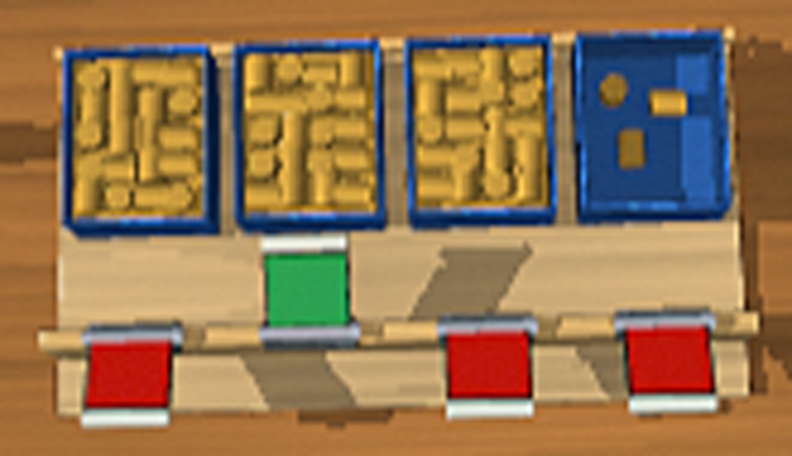

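The crops confirm it: the low bin is leftmost in scene (125,350), with red up on its tag. The second and fourth tags (310,110) and (652,115) show red in front of full bins, so those two need flipping. The third tag is green in front of a full bin and stays. Next I measure the rollers.

Run:
```python
from h import *
for n,c,s,o,pts in [("scene","c1",4,(195,140),[(140,70),(310,72),(652,75)]),("top","c2",4.8,(205,175),[(672,403),(490,407),(127,417)])]:
  for p in pts:
    px=(o[0]+(p[0]+.5)/s-.5,o[1]+(p[1]+.5)/s-.5); print(n,"roller",np.round(at_z(n,px,.100),4))
for n,s,o,pts in [("scene",4,(195,140),[(137,157),(309,157),(482,160),(655,162)]),("top",4.8,(205,175),[(665,320),(488,325),(309,332),(133,334)])]:
  for p in pts:
    px=(o[0]+(p[0]+.5)/s-.5,o[1]+(p[1]+.5)/s-.5); print(n,"hinge",np.round(at_z(n,px,.077),4))
```

```text
scene roller [ 0.4762 -0.192   0.1   ]
scene roller [ 0.4773 -0.0873  0.1   ]
scene roller [0.4784 0.1226 0.1   ]
top roller [ 0.4758 -0.1911  0.1   ]
top roller [ 0.4764 -0.0868  0.1   ]
top roller [0.4763 0.122  0.1   ]
scene hinge [ 0.5271 -0.192   0.077 ]
scene hinge [ 0.5264 -0.0873  0.077 ]
scene hinge [0.5281 0.0178 0.077 ]
scene hinge [0.5289 0.1227 0.077 ]
top hinge [ 0.5264 -0.192   0.077 ]
top hinge [ 0.5265 -0.0877  0.077 ]
top hinge [0.5253 0.018  0.077 ]
top hinge [0.5269 0.1223 0.077 ]
```

Both cameras agree on the geometry:
- Hinge line at x≈0.527.
- Tags to flip at y≈+0.1225 and y≈-0.0875.
- Rollers at x≈0.477, z≈0.098.
- Rack yaw near zero.

I'll approach with the fingers shut and the tool turned square.

Emit:
arm_command(series=[[[1.5, -3.0, 0, 0.034, -1], [1.5, -3.0, 0, 0.034, -1], [1.5, -3.0, 0, 0.034, -1], [1.5, -3.0, 0, 0.034, -1], [1.5, -3.0, 0, 0.034, -1], [1.5, -3.0, 0, 0.034, -1], [1.5, -3.0, 0, 0.034, -1], [1.5, -3.0, 0, 0.034, -1], [1.5, -3.0, 0, 0.034, -1], [1.5, -3.0, 0, 0.034, -1]]])

```text
time_s: 1.78
tcp_pos: [0.3594, 0.2877, 0.2229]
orientation: [[0.0, -0.001, 1.0], [0.0, 1.0, 0.001], [-1.0, 0.0, 0.0]]
wrist_force: [0.2, 1.0, 0.4]
width: 0.277
```

Emit:
arm_command(series=[[[1.0, -2.2, 0, 0, -1], [1.0, -2.2, 0, 0, -1], [1.0, -2.2, 0, 0, -1], [1.0, -2.2, -1, 0, -1], [1.0, -2.2, -1, 0, -1], [1.0, -2.2, -1, 0, -1], [1.0, -2.2, -1, 0, -1], [1.5, -1.1, -1, 0, -1], [0, 0, -1, 0, -1], [0, 0, 0, 0, -1]]])

```text
time_s: 2.62
tcp_pos: [0.4432, 0.1234, 0.1611]
orientation: [[-0.003, 0.003, 1.0], [-0.0, 1.0, -0.003], [-1.0, -0.0, -0.003]]
wrist_force: [-0.6, -0.5, -0.4]
width: 0.009
```

Run:
```python
from h import *
print(ctrl.get_state()['tcp_pos'],ctrl.get_state()['width'])
w=ctrl.camera("wrist");cv2.imwrite("pics/w1.png",w[:,:,::-1])
s=ctrl.camera("scene");cv2.imwrite("pics/s1.png",cv2.resize(s[100:270,190:400,::-1],None,fx=3.5,fy=3.5))
```

```text
[0.4431572  0.12340791 0.16114171] 0.008943028675366097
```

View pics/w1.png

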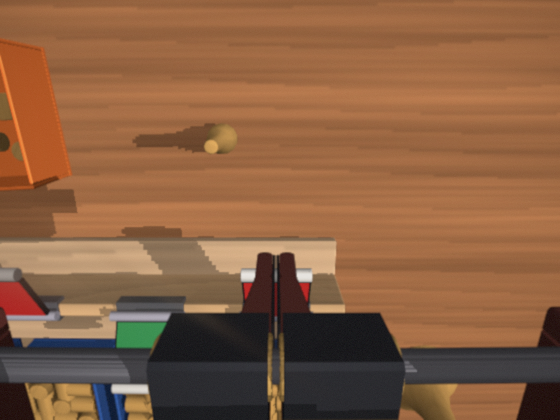

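View pics/s1.png

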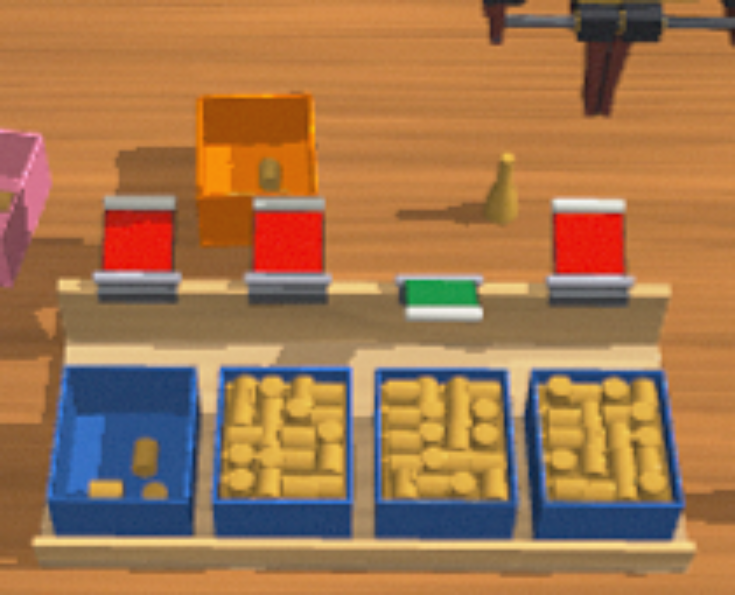

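The wrist view shows the shut fingers (276,257) centred on the roller (277,275) on its robot side. I descend to z=0.087.

Emit:
arm_command(series=[[[0, 0, -1.0, 0, -1], [0, 0, -1.0, 0, -1], [0, 0, -1.0, 0, -1], [0, 0, -1.0, 0, -1], [0, 0, -1.0, 0, -1], [0, 0, -1.0, 0, -1], [0, 0, -0.7, 0, -1], [0, 0, -0.6, 0, -1], [0, 0, 0, 0, -1], [0, 0, 0, 0, -1]]])

```text
time_s: 3.55
tcp_pos: [0.4437, 0.124, 0.0893]
orientation: [[-0.001, 0.001, 1.0], [-0.0, 1.0, -0.001], [-1.0, -0.0, -0.001]]
wrist_force: [-1.0, -0.1, 0.5]
width: 0.004
```

Emit:
arm_command(series=[[[0, 0, -0.2, 0, -1], [0.8, 0, 0, 0, -1], [0.8, 0, 0, 0, -1], [0.8, 0, 0, 0, -1], [0.7, 0, 0, 0, -1], [0.7, 0, 0, 0, -1], [0.7, 0, 0, 0, -1], [0.7, 0, 0, 0, -1], [0.7, 0, 0, 0, -1], [0.7, 0, 0, 0, -1]]])

```text
time_s: 4.38
tcp_pos: [0.5107, 0.124, 0.0877]
orientation: [[0.0, 0.001, 1.0], [0.0, 1.0, -0.001], [-1.0, 0.0, 0.0]]
wrist_force: [-0.2, -0.0, 0.5]
width: 0.005
```

Run:
```python
from h import *
s=ctrl.camera("scene");cv2.imwrite("pics/s2.png",cv2.resize(s[100:270,190:400,::-1],None,fx=3.5,fy=3.5))
st=ctrl.get_state();print(st['tcp_pos'],st['wrist_force'])
```

```text
[0.5121784  0.12417906 0.08786814] [ 1.21176217 -0.80655247  0.87126902]
```

View pics/s2.png

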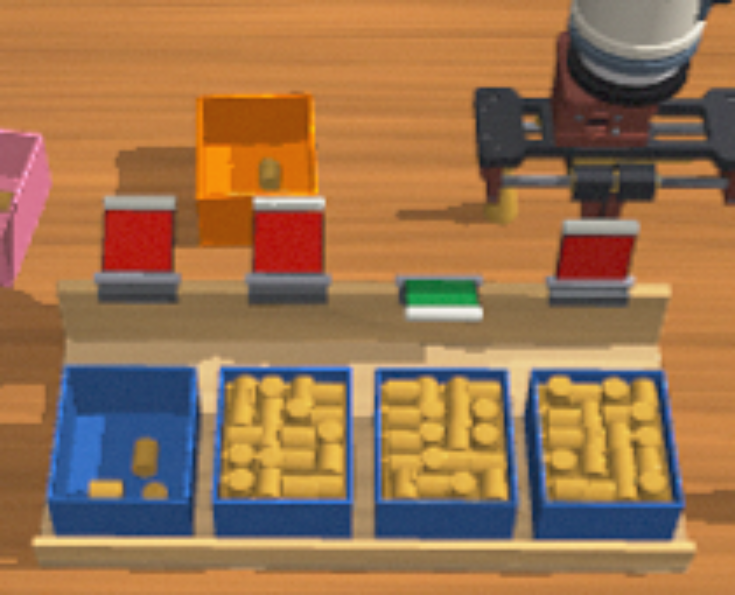

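The tag now stands nearly upright at (597,250). I carry on slowly.

Emit:
arm_command(series=[[[0.4, 0, 0, 0, -1], [0.4, 0, 0, 0, -1], [0.4, 0, 0, 0, -1], [0.4, 0, 0, 0, -1], [0.4, 0, 0, 0, -1], [0, 0, 0, 0, -1], [0, 0, 0, 0, -1], [0, 0, 0, 0, -1], [0, 0, 0, 0, -1], [0, 0, 0, 0, -1]]])

```text
time_s: 5.27
tcp_pos: [0.5296, 0.124, 0.0877]
orientation: [[-0.0, 0.001, 1.0], [-0.0, 1.0, -0.001], [-1.0, -0.0, -0.0]]
wrist_force: [0.6, 2.0, 0.8]
width: 0.005
```

Run:
```python
from h import *
s=ctrl.camera("scene");cv2.imwrite("pics/s3.png",cv2.resize(s[100:270,190:400,::-1],None,fx=3.5,fy=3.5))
st=ctrl.get_state();print(st['tcp_pos'],st['wrist_force'])
```

```text
[0.52969802 0.12403908 0.08767164] [ 0.12556461  0.03845671 -0.16549368]
```

View pics/s3.png

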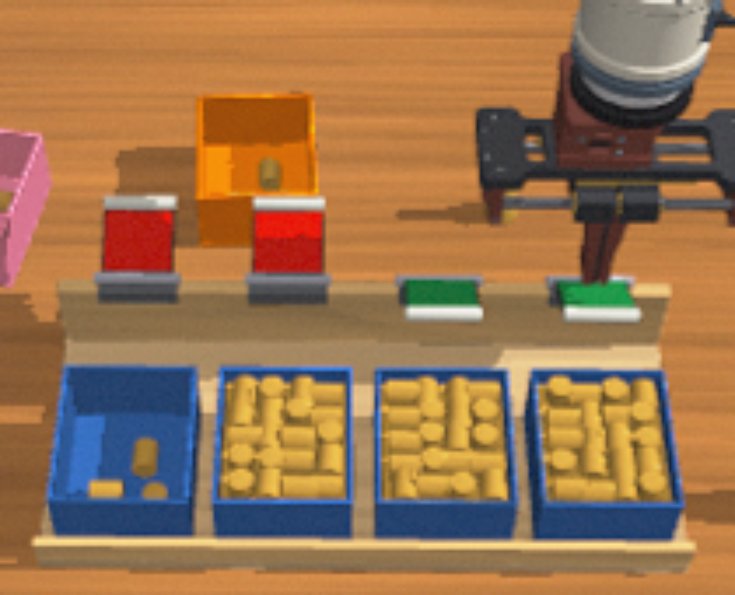

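The tag is over with green up, roller at (601,313), level with its neighbour's. I lift, then cross to the second tag at y=-0.0875.

Emit:
arm_command(series=[[[0, 0, 1.5, 0, -1], [0, 0, 2.0, 0, -1], [0, 0, 2.0, 0, -1], [-1.0, 0, 2.0, 0, -1], [-2.5, -2.0, 0, 0, -1], [-2.5, -3.0, 0, 0, -1], [-2.6, -3.0, 0, 0, -1], [0, -3.5, 0, 0, -1], [0, -3.5, 0, 0, -1], [0, -3.0, 0, 0, -1]]])

```text
time_s: 6.15
tcp_pos: [0.4433, -0.0575, 0.1631]
orientation: [[0.001, 0.0, 1.0], [-0.0, 1.0, -0.0], [-1.0, -0.0, 0.001]]
wrist_force: [1.7, -0.4, 0.3]
width: 0.004
```

Emit:
arm_command(series=[[[0, -2.0, 0, 0, -1], [0, -1.1, 0, 0, -1], [0, 0, -1.0, 0, -1], [0, 0, -1.0, 0, -1], [0, 0, -1.0, 0, -1], [0, 0, -1.0, 0, -1], [0, 0, -1.0, 0, -1], [0, 0, 0, 0, -1], [0, 0, 0, 0, -1], [0, 0, 0, 0, -1]]])

```text
time_s: 6.98
tcp_pos: [0.444, -0.0866, 0.1126]
orientation: [[-0.0, 0.0, 1.0], [0.0, 1.0, -0.0], [-1.0, 0.0, -0.0]]
wrist_force: [-1.2, -0.1, -0.5]
width: 0.007
```

Run:
```python
from h import *
s=ctrl.camera("scene");cv2.imwrite("pics/s4.png",cv2.resize(s[100:270,190:400,::-1],None,fx=3.5,fy=3.5))
st=ctrl.get_state();print(st['tcp_pos'],st['wrist_force'])
```

```text
[ 0.44413941 -0.08676504  0.11282872] [-0.55703666 -0.22740151  0.14477114]
```

View pics/s4.png

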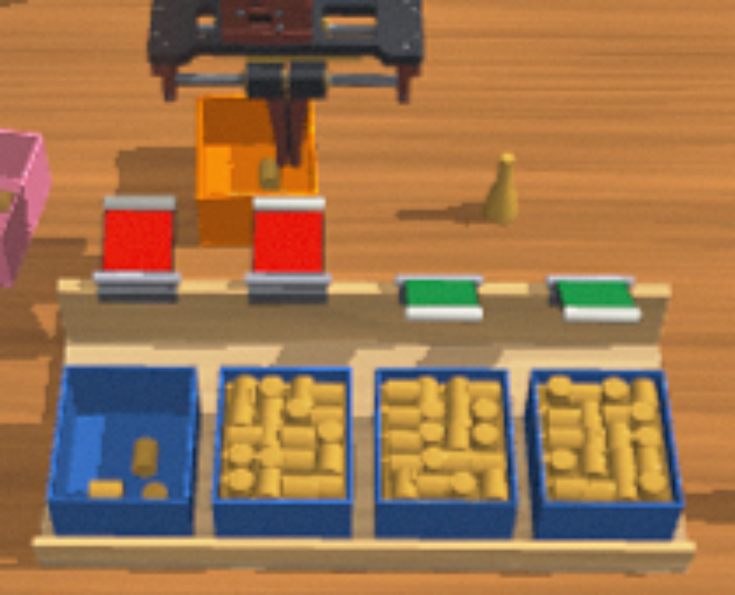

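The first tag stays green on its stop (597,300). The finger (290,160) is lined up with the second tag's roller (289,204) and clear of the orange bin, since z=0.087 is well above its 55 mm rim. I descend and push.

Emit:
arm_command(series=[[[0, 0, -1.0, 0, -1], [0, 0, -1.0, 0, -1], [0, 0, -0.5, 0, -1], [0, 0, 0, 0, -1], [0, 0, 0, 0, -1], [0.8, 0, 0, 0, -1], [0.8, 0, 0, 0, -1], [0.8, 0, 0, 0, -1], [0.7, 0, 0, 0, -1], [0.7, 0, 0, 0, -1]]])

```text
time_s: 7.87
tcp_pos: [0.4832, -0.087, 0.0879]
orientation: [[0.001, 0.001, 1.0], [-0.0, 1.0, -0.001], [-1.0, -0.0, 0.001]]
wrist_force: [-0.3, -1.0, -0.7]
width: 0.006
```

Emit:
arm_command(series=[[[0.7, 0, 0, 0, -1], [0.7, 0, 0, 0, -1], [0.7, 0, 0, 0, -1], [0.7, 0, 0, 0, -1], [0.4, 0, 0, 0, -1], [0.4, 0, 0, 0, -1], [0.4, 0, 0, 0, -1], [0.4, 0, 0, 0, -1], [0.4, 0, 0, 0, -1], [0, 0, 0, 0, -1]]])

```text
time_s: 8.7
tcp_pos: [0.5308, -0.087, 0.0878]
orientation: [[0.001, 0.001, 1.0], [-0.0, 1.0, -0.001], [-1.0, -0.0, 0.001]]
wrist_force: [0.9, 0.7, -0.0]
width: 0.005
```

Run:
```python
from h import *
s=ctrl.camera("scene");cv2.imwrite("pics/s5.png",cv2.resize(s[100:270,190:400,::-1],None,fx=3.5,fy=3.5))
st=ctrl.get_state();print(st['tcp_pos'],st['wrist_force'])
```

```text
[ 0.53022573 -0.08697129  0.08768986] [-0.39910201 -0.23055215 -0.21141087]
```

View pics/s5.png

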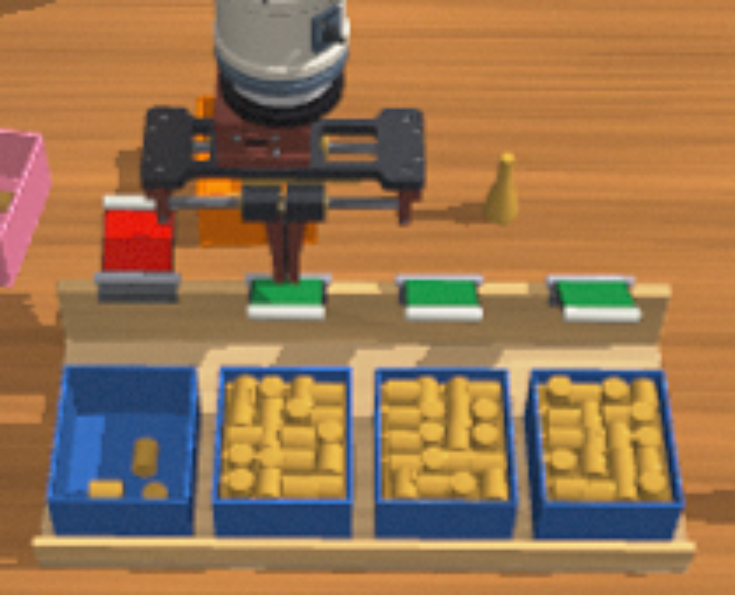

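The second tag has tipped to green, roller at (286,312). I lift away and check.

Emit:
arm_command(series=[[[0, 0, 1.5, 0, -1], [0, 0, 2.0, 0, -1], [0, 0, 2.0, 0, -1], [-1.0, 0, 2.0, 0, -1], [-2.5, 0, 2, 0, -1], [-2.5, 0, 2, 0, -1], [-2.5, 0, 2, 0, -1], [-2, 0, 0, 0, -1], [0, 0, 0, 0, -1], [0, 0, 0, 0, -1]]])

```text
time_s: 9.58
tcp_pos: [0.4245, -0.087, 0.2231]
orientation: [[0.001, 0.001, 1.0], [-0.0, 1.0, -0.001], [-1.0, -0.0, 0.001]]
wrist_force: [1.1, -0.2, -0.3]
width: 0.003
```

Run:
```python
from h import *
s=ctrl.camera("scene");cv2.imwrite("pics/s6.png",cv2.resize(s[120:270,140:460,::-1],None,fx=2.5,fy=2.5))
t=ctrl.camera("top");cv2.imwrite("pics/t6.png",cv2.resize(t[165:305,165:415,::-1],None,fx=3.2,fy=3.2))
st=ctrl.get_state();print(st['tcp_pos'],st['wrist_force'],st['time_s'])
```

```text
[ 0.42571915 -0.08706229  0.22264152] [ 0.14442656  0.05519651 -0.12839519] 9.6833
```

View pics/s6.png

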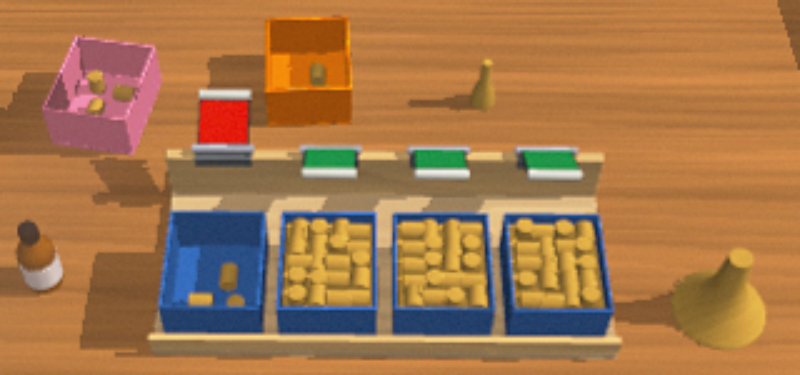

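View pics/t6.png

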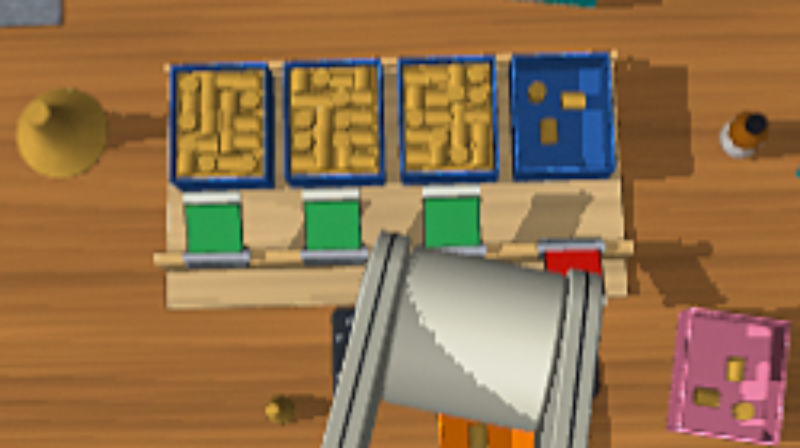

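Both views show green, green and green in front of the full bins, with all three rollers in line on their stops. Red is up on the low bin's tag. The bins, mouthpiece, bottle and bell are where they were, and the arm is clear.

```bash
python3 -c "
from plant import ctrl
print(ctrl.sign_off())"
```

```text
the job is handed in; nothing more can be done
None
```

The tags now show green face up in front of all three full bins and red face up in front of the low bin. I handed the job in at about 9.7 s of the 61 s allowed.

- **Moved:** I pushed over two tags with the shut fingertips, the ones at y ≈ +0.12 m and y ≈ −0.09 m. Both were red in front of full bins.
- **Left alone:** The tag at y ≈ +0.02 m was already green in front of a full bin. The tag at y ≈ −0.19 m was already red in front of the low bin.
- **Last checks:** The final scene and top pictures show the three green tags' rollers level with each other on their stops. By eye, the bins and the mouthpiece, oil bottle and bell had not moved.
- **Forces:** Wrist force readings stayed at about 2 N or less, and the arm was clear of everything at hand-in.
- **Limits of the checks:** No check failed. In the last top picture the arm partly hid the red tag, so I confirmed that one in the scene picture only.

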